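Screw the lid onto the tea canister

ROBOT

A 6-joint arm with a two-finger parallel gripper is mounted at the origin on a cart in front of the work surface, level with it; the furniture and walls round the work are solid. World frame = base frame: x ahead of the robot, y to its left, z up, the work surface at z = 0. Lengths are in mm, angles in rad, forces in N, time in s.
With the tool pointing down it reaches from about 375 to 750 mm from the base axis. Payload 9 kg.
Tool frame: the origin (TCP) lies midway between the tips of the shut fingers; the grasp point (between the pads) lies 19 mm behind it (robot.tcp_to_grasp is the distance from the TCP to the grasp point, in mm); z points along the fingers, y is the line along which they close (so a half turn about z gives the same grasp; the last joint's range is limited). The gripper opens to 85 mm and grips with 20 to 120 N. Pads are 22 mm wide; open, the fingers measure 114 mm over their backs; the gripper's body (76 mm by 85 mm) begins 54 mm behind the grasp point. The pads swing forward as they close: fully open they stand 13 mm farther back than shut.
Start: joints at [-1.515, 0.104, 0.097, 1.564, 0, 1.353], TCP at [162.244, -577.679, 231.331] pointing down, gripper open.
Joint ranges: [-2.99, 2.99], [-0.84, 1.86], [-1.1, 1.16], [-1.84, 2.11], [-1.51, 1.56], [-3.14, 3.14]. Speed limits (rad/s): [2.22, 2.22, 2.57, 3.14, 3.14, 3.14].

INTERFACE

Orientations are given as a rotation vector (axis times angle).
In Python, from rig import robot gives the robot as it stands.
- The arm moves only by the shell command python3 shift.py 'ROWS' [FORCE]. ROWS is a JSON list of rows, 1 to 20 of them, each an object with the fields turn_vec (a list: a rotation vector rx, ry, rz in parts of the range, where 1.0 means 120 degrees), pos (a list: dx, dy, dz in a scale on which 1.0 is 600 mm), finger_gap (the finger opening in mm); a field left out counts as zero (the opening has to be given); each row is the pose to reach, as a shift and turn from the pose commanded when the command began, along the tool's axes at that moment; what a row does not reach only later rows make up. A row lasts 1/10 s, in which the tool goes at most 50 mm and 0.15 rad, less where a joint would pass 70% of its speed; a pose out of reach is approached as far as the arm can. The fingers move at their own pace and stop on an object; FORCE is the grip in N (left out, the last holds). Time passes only in rows, so rows that do not move let the fingers close. It prints the time, the measured TCP pose, the force, the opening and the grip force at its end. Input that does not fit is refused with a message, and nothing moves.
- robot.get_state(): the state, without advancing time (a new reading comes with each control period).
- robot.read_camera(name): name is "scene" or "side" or "wrist"; returns the picture (384x512x3 uint8, red, green, blue); there is no depth.
- robot.camera_info(name): a dict with "K" (3x3 intrinsics, pixels), "R" (3x3) and "t" (3): a world point X has camera coordinates R X + t. Camera axes: x right, y down, z forward; pixel columns grow to the right and rows downward; lengths in mm; the calibration is good to about 2 mm. A picture is of the moment at which its call begins: read the wrist's pose just before it. camera_info takes no time and is no camera call; for the wrist camera it gives the pose at the moment of the call.
- robot.finish_job(): hands the job in; it is judged then, once.
The state is a dict: "time_s": time; "joint_pos": joint angles; "qd": joint speeds; "joint_torque": joint torques, N m; "eef_pos": TCP position; "eef_rot": TCP orientation; "contact_force": force on the tool from outside, world axes, zero at the start; "moment": the same for the moment, N m; "grip_width": finger opening in mm; "grip_force": force on a finger pad.
Only numpy, scipy, OpenCV 4.12 (cv2) and the standard library are available. Lean on these libraries where they do the work, as an engineer would, in place of code of your own. Each camera call takes 0.05 s, during which the arm holds its last target. There are 200 camera calls.

TASK

Close the tea canister: set its wooden lid on the mouth, turn the lid backwards (anticlockwise) until you feel it drop into the thread, then screw it clockwise until it is fully down and holds by itself, and let go. Do not disturb the carton, the mug, the jam jar or the lemon standing around.

Things in the scene. Friction and masses are not known exactly. Their poses are not given: they have to be found in the camera images.
- canister: White stoneware tea canister with two blue lines, 101 mm across, 130 mm high with its steel neck (68 mm across, tapering to 62 mm at the rim); so heavy that it does not budge. Origin: centre of its foot, z up. It is round: its yaw says nothing about where the thread starts.
- mouth (a point): Centre of the canister's mouth, level with the rim, 130 mm above its foot; z up.
- thread (a point): Point on the canister's axis 122 mm above its foot, level with the flat tops of three steel thread ramps round the neck (80 mm across, 85 degrees long, undersides falling 7 mm clockwise seen from above), with 30 degree gaps between. A rib 4 mm above each ramp's clockwise end blocks a lid resting on the ramps clockwise; anticlockwise it finds the gaps. Their bearing is random, not given.
- lid: Wooden screw lid, 0.15 to 0.25 kg, right way up on the worktop at first: skirt 92 mm across (83 inside), flat top 33 mm above its lower edge, bar handle on top. Origin: centre of the lower edge; x along the bar, z up. Origin above the canister's foot: 117 mm with its lugs on the ramps (121 on the ribs), 107 mm dropped into the gaps, 103 mm screwed home.
- skirt (a point): On the lid's axis, 7 mm up, level with three steel lugs inside the skirt (16 degrees wide, 4 mm thick, 120 degrees apart). Over the gaps the lid drops by its own weight unless the bar is clamped; a rib then stops it anticlockwise. Home is up to about 90 degrees clockwise from that rib: a sprung seal (3 to 7 N) resists (under 0.2 N m), then the lid meets the rim and binds.
- bar (a point): Centre of the top of the lid's bar handle, 57 mm above the lid's lower edge. The bar is 74 mm long (lid's x), 14 mm thick (lid's y) and 24 mm high above the lid's flat top, edges rounded 5 mm. The lid stays home by friction; merely pressed down it springs up again.
- tea_carton: Bystander: pale green and white carton, 132 x 65 x 72 mm, lying; origin at the centre of its underside.
- mug: Bystander: small white mug with a handle, 62 mm wide, 50 mm high; origin at the centre of its underside.
- jam: Bystander: jam jar with a red and white lid, 71 mm across, 89 mm high; origin at the centre of its underside.
- lemon: Bystander: lemon, 78 x 55 x 56 mm; origin at its underside.

How it is judged:
By the outcome, as a careful person would: the job done as asked, in the order asked, and still so for the second after the job is handed in, with the robot touching nothing.
It also fails if it takes over 67 s, if anything falls off the work surface, if the arm or the gripper's body presses on something with over 40 N, if the wrist force passes 120 N, or if a joint passes its speed limit or range.

## Working session

There is one attempt and no reset: what is moved stays moved. The work goes in short steps, Python scripts to look and compute and a shell command to move; the robot and the scene stay as the last step left them, time stands still between calls to the robot, and variables do not carry over. Pictures are saved under pics/ and viewed, at most 10 in all, crops included, and the job is handed in when it is done.

```bash
ls; mkdir -p pics; python3 - <<'E'
from rig import robot
import cv2, numpy as np
s=robot.get_state(); print(s)
for n in ("scene","side"):
    im=robot.read_camera(n); cv2.imwrite(f"pics/{n}0.png",im[:,:,::-1]); c=robot.camera_info(n); print(n,c)
a=np.vstack([cv2.imread("pics/scene0.png"),cv2.imread("pics/side0.png")])
E
```

```text
pics
rig.py
shift.py
{'time_s': 0.0, 'joint_pos': array([-1.51468470e+00,  1.04670057e-01,  9.64515532e-02,  1.56390975e+00,
       -5.81020989e-06,  1.35309244e+00]), 'qd': array([-0.00102573,  0.00017211, -0.00034569, -0.00038656,  0.00058482,
       -0.00018559]), 'joint_torque': array([-2.58396790e-05, -5.56933665e+01,  5.03644681e+01,  1.70198997e-02,
       -3.01618693e-04,  8.13786158e-06]), 'eef_pos': array([ 162.22959741, -577.29621345,  230.52970509]), 'eef_rot': array([-3.11088040e+00, -4.28584773e-01, -1.59692170e-04]), 'contact_force': array([-0.79395678, -1.28208406, -0.39634216]), 'moment': array([-0.02062438,  0.00275936,  0.01264316]), 'grip_force': 0.0, 'grip_width': 85.09050943087394}
scene {'K': array([[378.94487732,   0.        , 253.65145828],
       [  0.        , 378.94487732, 187.52741915],
       [  0.        ,   0.        ,   1.        ]]), 'R': array([[-0.57032475, -0.82119216, -0.01931625],
       [-0.36306491,  0.27310612, -0.89084057],
       [ 0.73682668, -0.50105537, -0.45390524]]), 't': array([407.5650082 , 293.02597156, 523.575403  ])}
side {'K': array([[449.03036946,   0.        , 249.95218518],
       [  0.        , 449.03036946, 186.55434234],
       [  0.        ,   0.        ,   1.        ]]), 'R': array([[ 0.99174865, -0.12703207,  0.01724701],
       [-0.05993429, -0.57836897, -0.81357066],
       [ 0.1133247 ,  0.80582392, -0.58121023]]), 't': array([-549.65490018,  159.16399109,  921.27350194])}
```

View pics/scene0.png

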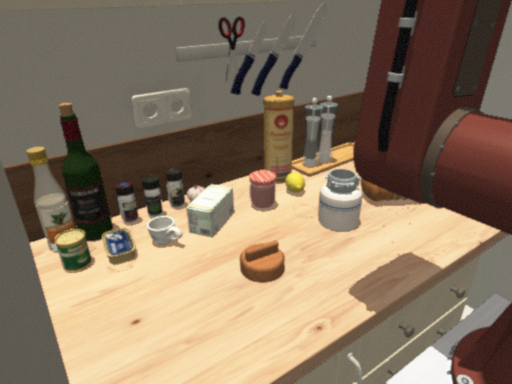

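View pics/side0.png

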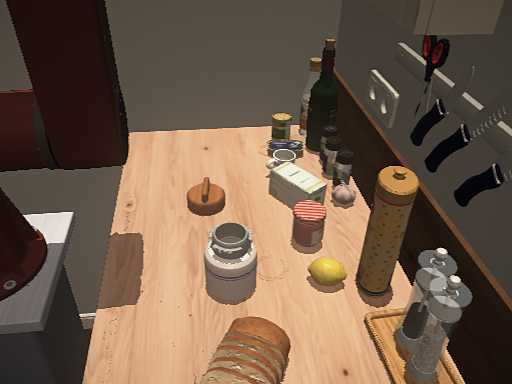

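Scene view: lid at about (263,262), canister mouth at (342,178), with the mug, carton, jam jar and lemon behind them. Side view: lid at (206,197), mouth at (233,235), jam at (309,225), lemon at (327,271).

```bash
cat > h.py <<'E'
import numpy as np, cv2
from scipy.spatial.transform import Rotation as Ro
from rig import robot
def ray(c,u,v,z):
    d=c["R"].T@np.linalg.inv(c["K"])@[u,v,1]; o=-c["R"].T@c["t"]
    return o+d*(z-o[2])/d[2]
def proj(c,X):
    p=c["K"]@(c["R"]@np.asarray(X,float)+c["t"]); return p[:2]/p[2]
def lift(c1,p1,c2,p2):
    P=[c["K"]@np.c_[c["R"],c["t"]] for c in (c1,c2)]
    X=cv2.triangulatePoints(P[0],P[1],np.float64(p1).reshape(2,1),np.float64(p2).reshape(2,1)); return (X[:3]/X[3]).ravel()
def totool(X,s=None):
    s=s or robot.get_state(); return Ro.from_rotvec(s["eef_rot"]).inv().apply(np.asarray(X)-s["eef_pos"])
E
python3 - <<'E'
from h import *
out=[]
for n,boxes in (("scene",[(230,230,80),(310,160,80)]),("side",[(170,165,80),(195,215,80)])):
    im=cv2.imread(f"pics/{n}0.png"); c=robot.camera_info(n)
    hsv=cv2.cvtColor(im,cv2.COLOR_BGR2HSV)
    x,y,w=boxes[0]; sub=hsv[y:y+w,x:x+w]; 
    m=((sub[...,1]>150)&(sub[...,2]<190)&(sub[...,0]<14)).astype(np.uint8)
    cs,_=cv2.findContours(m,cv2.RETR_EXTERNAL,cv2.CHAIN_APPROX_NONE); k=max(cs,key=cv2.contourArea)
    r=cv2.boundingRect(k); print(n,np.array(r)+[x,y,0,0])
    u=x+r[0]+r[2]/2; v=y+r[1]+r[3]
    print(ray(c,u,v,0))
    for x,y,w in boxes: out.append(cv2.resize(im[y:y+w,x:x+w],None,fx=3.5,fy=3.5,interpolation=cv2.INTER_CUBIC))
cv2.imwrite("pics/crops.png",np.vstack([np.hstack(out[:2]),np.hstack(out[2:])]))
c=robot.camera_info("side"); print("mouth",ray(c,233,235,130)); c=robot.camera_info("scene"); print(ray(c,342,177,130))
E
```

```text
scene [241 243  42  38]
[ 4.30031037e+02  1.77487441e+02 -5.68434189e-14]
side [207 184  17  20]
[488.58536762 150.79569041   0.        ]
mouth [ 506.69292151 -111.83897173  130.        ]
[486.16235008 -90.92259017 130.        ]
```

View pics/crops.png

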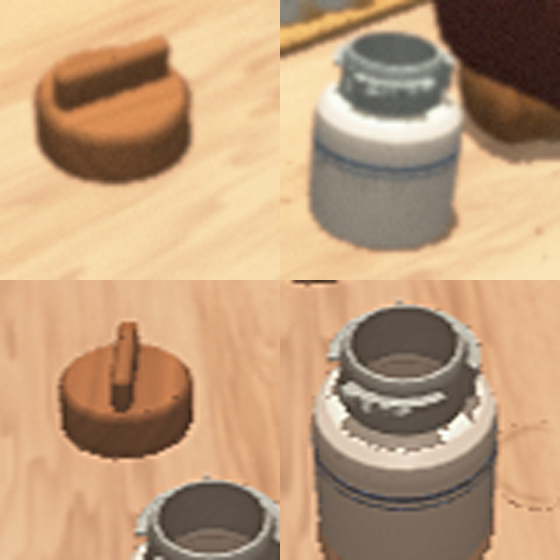

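The crops show the lid flat-top ellipse centred near (262,256) in the scene view and (206,192) in the side view. The rim ellipse is centred near (343,175) and (231,233). The bar runs from roughly (247,255) to (277,243) in the scene view.

```bash
python3 - <<'E'
from h import *
a,b=robot.camera_info("scene"),robot.camera_info("side")
print("mouth",ray(a,343.1,174.6,130),ray(b,231.3,233,130),lift(a,(343.1,174.6),b,(231.3,233)))
print("lid top",ray(a,262.4,255.7,33),ray(b,206.3,192.4,33),lift(a,(262.4,255.7),b,(206.3,192.4)))
print("bar ends",ray(a,246.5,252,57),ray(a,277,242,57),ray(b,205,193,57),ray(b,206,178,57))
print("jam",ray(a,262,205,0),ray(b,309,245,0),"carton",ray(b,296,207,0),ray(b,324,200,0))
c=robot.camera_info("wrist"); s=robot.get_state(); print("cam in tool", totool(-c["R"].T@c["t"]), c["K"][0])
print(Ro.from_rotvec(s["eef_rot"]).as_matrix().T@c["R"].T)
print(Ro.from_rotvec(s["eef_rot"]).as_matrix())
E
```

```text
mouth [ 493.68539404 -102.47390191  130.        ] [ 504.14368741 -106.09051307  130.        ] [ 501.95161374 -107.02310982  128.45265052]
lid top [460.30734267 154.18375555  33.        ] [467.69142425 155.98220068  33.        ] [465.68957361 153.76363669  32.49600469]
bar ends [462.57948435 190.77690709  57.        ] [453.75974307 121.98534215  57.        ] [463.94241351 121.16685812  57.        ] [469.18092138 182.23792554  57.        ]
jam [676.50667139  -0.96296661   0.        ] [682.60813909 -17.1663697    0.        ] carton [682.50721462 118.34349763   0.        ] [758.05268887 138.70892094   0.        ]
cam in tool [  73.10222701    0.70880617 -142.14420426] [266.86227159   0.         254.50057676]
[[-4.76353907e-04 -9.58049308e-01 -2.86603030e-01]
 [ 9.99999875e-01 -5.00715466e-04  1.17104768e-05]
 [-1.54725784e-04 -2.86602988e-01  9.58049426e-01]]
[[ 9.62760304e-01  2.70356424e-01 -2.62353326e-05]
 [ 2.70356266e-01 -9.62759628e-01  1.17783980e-03]
 [ 2.93178238e-04 -1.14107030e-03 -9.99999306e-01]]
```

Units first: shifts go in shares of 600 mm and turns go in shares of 120 degrees. So 454 mm / 600 = 0.7567, -361 mm / 600 = -0.6017, -1.176 rad / 2.0944 = -0.5615.

```bash
python3 shift.py '[{"turn_vec": [0, 0, -0.1432], "pos": [0.19, -0.15, 0], "finger_gap": 85}, {"turn_vec": [0, 0, -0.2865], "pos": [0.3783, -0.3, 0], "finger_gap": 85}, {"turn_vec": [0, 0, -0.5615], "pos": [0.7567, -0.6017, 0], "finger_gap": 85}, {"turn_vec": [0, 0, -0.5615], "pos": [0.7567, -0.6017, 0], "finger_gap": 85}, {"turn_vec": [0, 0, -0.5615], "pos": [0.7567, -0.6017, 0], "finger_gap": 85}, {"turn_vec": [0, 0, -0.5615], "pos": [0.7567, -0.6017, 0], "finger_gap": 85}, {"turn_vec": [0, 0, -0.5615], "pos": [0.7567, -0.6017, 0], "finger_gap": 85}, {"turn_vec": [0, 0, -0.5615], "pos": [0.7567, -0.6017, 0], "finger_gap": 85}, {"turn_vec": [0, 0, -0.5615], "pos": [0.7567, -0.6017, 0], "finger_gap": 85}, {"turn_vec": [0, 0, -0.5615], "pos": [0.7567, -0.6017, 0], "finger_gap": 85}, {"turn_vec": [0, 0, -0.5615], "pos": [0.7567, -0.6017, 0], "finger_gap": 85}, {"turn_vec": [0, 0, -0.5615], "pos": [0.7567, -0.6017, 0], "finger_gap": 85}, {"turn_vec": [0, 0, -0.5615], "pos": [0.7567, -0.6017, 0], "finger_gap": 85}, {"turn_vec": [0, 0, -0.5615], "pos": [0.7567, -0.6017, 0], "finger_gap": 85}, {"turn_vec": [0, 0, -0.5615], "pos": [0.7567, -0.6017, 0], "finger_gap": 85}, {"turn_vec": [0, 0, -0.5615], "pos": [0.7567, -0.6017, 0], "finger_gap": 85}]'
python3 - <<'E'
from h import *
s=robot.get_state(); print(s["eef_pos"],s["joint_pos"])
np.save("w1.npy",{"s":s,"c":robot.camera_info("wrist")},allow_pickle=True)
cv2.imwrite("pics/w1.png",robot.read_camera("wrist")[:,:,::-1])
E
```

```text
time_s: 1.7
eef_pos: [501.3, -108.3, 231.2]
eef_rot: [2.353, 2.081, -0.0]
contact_force: [0.7, -0.7, -0.3]
grip_width: 84.9
grip_force: 0.0
[ 501.29775336 -108.31161641  231.23795186] [-4.68131736e-01 -1.61967966e-01 -1.64238483e-01  1.56853434e+00
 -2.08375127e-04  1.22526860e+00]
```

View pics/w1.png

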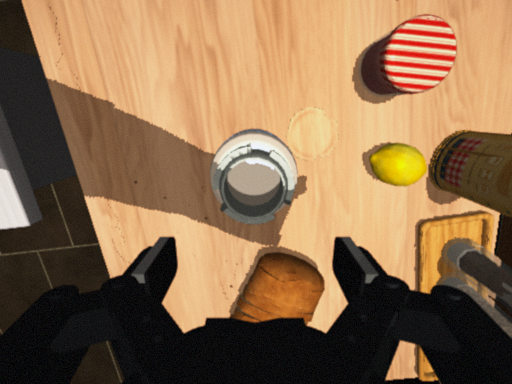

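Wrist view: mouth rim centred near (255,185), with ramps visible around the neck. Jam, lemon and bread are well clear. Next, the same view over the lid.

```bash
python3 shift.py '[{"pos": [0.1, -0.0267, 0], "finger_gap": 85}, {"pos": [0.4267, -0.1117, 0.1617], "finger_gap": 85}, {"pos": [0.4267, -0.1117, 0.1617], "finger_gap": 85}, {"pos": [0.4267, -0.1117, 0.1617], "finger_gap": 85}, {"pos": [0.4267, -0.1117, 0.1617], "finger_gap": 85}, {"pos": [0.4267, -0.1117, 0.1617], "finger_gap": 85}, {"pos": [0.4267, -0.1117, 0.1617], "finger_gap": 85}, {"pos": [0.4267, -0.1117, 0.1617], "finger_gap": 85}, {"pos": [0.4267, -0.1117, 0.1617], "finger_gap": 85}, {"pos": [0.4267, -0.1117, 0.1617], "finger_gap": 85}]'
python3 - <<'E'
from h import *
s=robot.get_state(); print(s["eef_pos"],s["joint_pos"])
np.save("w2.npy",{"s":s,"c":robot.camera_info("wrist")},allow_pickle=True)
im=robot.read_camera("wrist")[:,:,::-1]; cv2.imwrite("pics/w2.png",im)
a=cv2.imread("pics/w1.png")[115:235,190:310]; b=im[120:260,185:325]
cv2.imwrite("pics/c2.png",np.hstack([cv2.resize(a,(400,400),interpolation=cv2.INTER_CUBIC),cv2.resize(b,(400,400),interpolation=cv2.INTER_CUBIC)]))
E
```

```text
time_s: 2.75
eef_pos: [466.9, 153.7, 135.0]
eef_rot: [2.353, 2.08, 0.001]
contact_force: [0.0, 0.7, 0.7]
grip_width: 85.1
grip_force: 0.0
[466.88531944 153.66964005 134.99461029] [ 5.13045150e-02 -2.29482752e-01 -3.98172548e-01  1.40091915e+00
 -2.48515428e-04  1.74510142e+00]
```

View pics/c2.png

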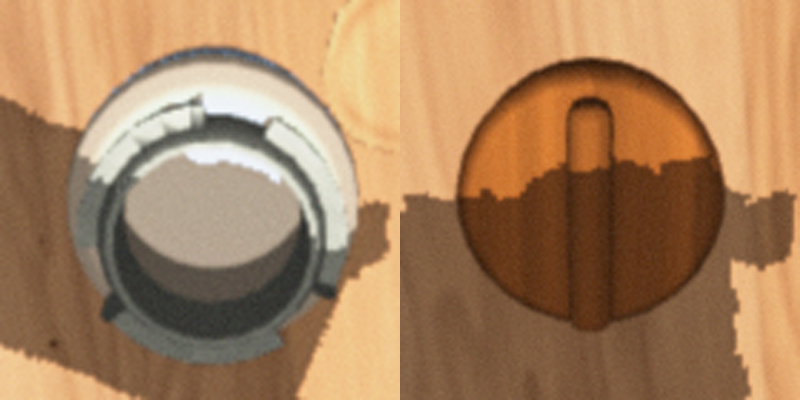

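The crops show the rim ellipse centred near (213,235) in the left crop and the lid silhouette spanning x 457–724 and y 57–322 in the right. The bar spans x 568–612 and y 97–328, parallel to the tool's x axis.

```bash
python3 - <<'E'
from h import *
d1=np.load("w1.npy",allow_pickle=True).item(); d2=np.load("w2.npy",allow_pickle=True).item()
T=lambda X,d: np.round(totool(X,d["s"]),1)
c=d2["c"]; f=lambda x,y:(185+(x-400)/2.857,120+y/2.857)
P=lambda x,y,z: T(ray(c,*f(x,y),z),d2)
print("bar +x",P(590,97,33),P(590,97,52),"-x",P(592,328,53),"sides",P(568,200,52),P(612,200,52))
print("lid sides",P(457,195,30),P(724,195,30),"up",P(590,57,0),P(590,57,8),"down",P(590,322,30), "topflat up edge",P(590,75,33))
# rim: radial edges
im=cv2.GaussianBlur(cv2.imread("pics/w1.png",0),(0,0),.8).astype(float); c=d1["c"]
cx,cy=190+213/3.333,115+238/3.333
for lo,hi,sg,z in ((24,31,1,130),(29,37,-1,130)):
    pts=[]
    for a in np.radians(np.arange(0,360,6)):
        r=np.arange(lo,hi,.25); x=(cx+r*np.cos(a)).astype(np.float32); y=(cy+r*np.sin(a)).astype(np.float32)
        g=np.gradient(cv2.remap(im.astype(np.float32),x[None],y[None],cv2.INTER_LINEAR)[0])*sg; i=g.argmax()
        if g[i]>.8: pts.append(T(ray(c,x[i],y[i],z),d1)[:2])
    p=np.array(pts,np.float32)
    for _ in range(3):
        A=np.c_[2*p,np.ones(len(p))]; q=np.linalg.lstsq(A,(p**2).sum(1),rcond=None)[0]; R=np.sqrt(q[2]+q[0]**2+q[1]**2)
        e=np.hypot(*(p-q[:2]).T)-R; print(len(p),q[:2],R,e.std()); p=p[abs(e)<max(.7,1.5*e.std())]
E
```

```text
bar +x [ 35.1  -2.3 102. ] [38.  -2.1 83. ] -x [-36.5  -1.7  82. ] sides [ 6.2 -8.9 83. ] [ 6.2  4.6 83. ]
lid sides [  1.6 -47.3 104.9] [  1.5  42.7 105. ] up [ 44.4  -2.7 135. ] [ 45.2  -2.6 127. ] down [-45.3  -2.6 105. ] topflat up edge [ 42.1  -2.3 102. ]
56 [ 1.17422518 -1.12080149] 27.488202099999743 0.7671026530826908
47 [ 1.37836932 -1.05550994] 27.594361897661717 0.5977800629192489
42 [ 1.83737984 -0.9875498 ] 27.86719613489779 0.306881260774871
51 [-0.02767736 -0.26053217] 31.598952066875263 1.237946032601042
46 [-0.0859405  -0.18749999] 31.85316501464441 1.019074301936343
40 [-0.29175006 -0.02578685] 32.15602831562275 0.8223512957116064
```

```bash
python3 - <<'E'
from h import *
d=np.load("w1.npy",allow_pickle=True).item(); c=d["c"]; R=Ro.from_rotvec(d["s"]["eef_rot"]); o=d["s"]["eef_pos"]
im=cv2.imread("pics/w1.png")[125:230,205:305]; out=[]
for ctr in ((1.8,-1.),(.3,-.4)):
    k=cv2.resize(im,None,fx=4,fy=4,interpolation=cv2.INTER_CUBIC); 
    w=o+R.apply([*ctr,0])
    for r,z,col in ((27.8,130,(0,0,255)),(31,130,(0,255,0)),(40,122,(255,0,0))):
        p=[((proj(c,[w[0]+r*np.cos(a),w[1]+r*np.sin(a),z])-[205,125]+.5)*4) for a in np.linspace(0,6.283,73)]
        for q in p[::2]: cv2.circle(k,tuple(int(i) for i in q),1,col,-1)
    out.append(k)
cv2.imwrite("pics/fit.png",np.hstack(out))
E
```

```text
(no output)
```

View pics/fit.png

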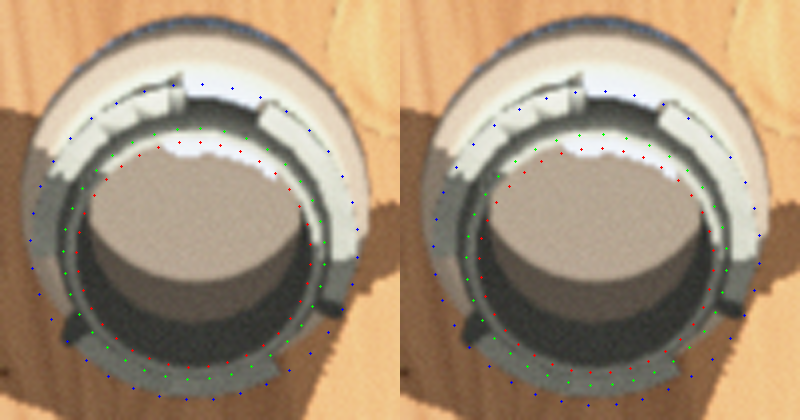

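The bore fit in the left panel agrees with the ramps' outer edge, so the mouth is at tool (1.9, -1.0) in view 1 and the lid at (0.1, -2.5) in view 2. Grasping now.

In the tool's units: 98 mm / 600 = 0.1633, -2.5 mm / 600 = -0.0042.

```bash
python3 shift.py '[{"pos": [0, -0.0042, 0.075], "finger_gap": 60}, {"pos": [0, -0.0042, 0.1333], "finger_gap": 50}, {"pos": [0, -0.0042, 0.155], "finger_gap": 40}, {"pos": [0, -0.0042, 0.1633], "finger_gap": 40}, {"pos": [0, -0.0042, 0.1633], "finger_gap": 40}, {"pos": [0, -0.0042, 0.1633], "finger_gap": 12}, {"pos": [0, -0.0042, 0.1633], "finger_gap": 12}, {"pos": [0, -0.0042, 0.1633], "finger_gap": 12}, {"pos": [0, -0.0042, 0.1633], "finger_gap": 12}, {"pos": [0, -0.0042, 0.1633], "finger_gap": 12}, {"pos": [0, -0.0042, 0.1633], "finger_gap": 12}, {"pos": [0, -0.0042, 0.1633], "finger_gap": 12}]' 60
```

```text
time_s: 4.0
eef_pos: [465.0, 155.2, 38.1]
eef_rot: [2.35, 2.082, 0.003]
contact_force: [-0.8, -1.9, 6.9]
grip_width: 12.9
grip_force: 45.5
```

In the tool's units: -160 mm / 600 = -0.2667, -140 mm / 600 = -0.2333.

```bash
python3 shift.py '[{"pos": [0, 0, -0.0333], "finger_gap": 10}, {"pos": [0, 0, -0.1], "finger_gap": 10}, {"pos": [0, 0, -0.1667], "finger_gap": 10}, {"pos": [0, 0, -0.2333], "finger_gap": 10}, {"pos": [0, 0, -0.2667], "finger_gap": 10}, {"pos": [0, 0, -0.2667], "finger_gap": 10}, {"pos": [0, 0, -0.2667], "finger_gap": 10}]'
python3 - <<'E'
from h import *
s=robot.get_state(); print(s["eef_pos"],s["eef_rot"],s["contact_force"])
np.save("w3.npy",{"s":s,"c":robot.camera_info("wrist")},allow_pickle=True)
a=robot.read_camera("wrist")[:,:,::-1]; cv2.imwrite("pics/w3.png",a)
b=robot.read_camera("side")[:,:,::-1]; cv2.imwrite("pics/s3.png",b)
cv2.imwrite("pics/c3.png",np.hstack([cv2.resize(a[200:384,140:380],None,fx=2,fy=2),cv2.resize(b[60:244,130:290],None,fx=2,fy=2)]))
E
```

```text
time_s: 4.7
eef_pos: [463.7, 155.2, 195.9]
eef_rot: [2.351, 2.083, 0.0]
contact_force: [-0.3, 0.4, -2.1]
grip_width: 12.9
grip_force: 59.7
[463.70615909 155.19413562 195.93958424] [2.35146695e+00 2.08300921e+00 2.36651042e-04] [-0.28840472  0.36912476 -2.1499973 ]
```

View pics/c3.png

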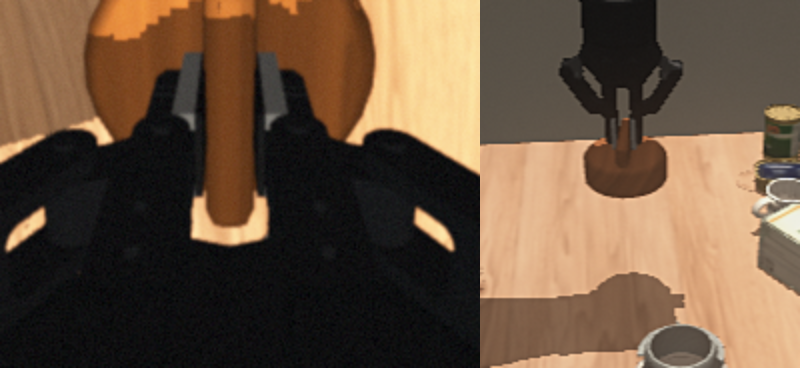

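The lid is held level in the fingers, and the bar's near end is at about (254,313) in the wrist picture. Next, its offset along the bar.

```bash
python3 - <<'E'
from h import *
for n in (2,3):
    d=np.load(f"w{n}.npy",allow_pickle=True).item(); s,c=d["s"],d["c"]
    im=cv2.imread(f"pics/w{n}.png"); hsv=cv2.cvtColor(im,cv2.COLOR_BGR2HSV)
    # profile along the bar column
    col=cv2.GaussianBlur(im,(0,0),.8)[:,248:260].mean(1)
    rows=range(132,165) if n==2 else range(120,225)
    g=np.abs(np.gradient(col,axis=0)).sum(1)
    pk=[r for r in rows if g[r]>=max(g[r-2:r+3]) and g[r]>12]; print(n,[(r,int(g[r])) for r in pk])
    zb=135 if n==2 else 38.1
    for r in pk:
        print(r,[np.round(totool(ray(c,253.5,r,s["eef_pos"][2]-(zb-h)),s)[0],1) for h in (0,30,33,52)])
    if n==3: print("near end",np.round(totool(ray(c,254.2,312.8,s["eef_pos"][2]-(38.1-52)),s),1))
    else: print("near end",np.round(totool(ray(c,251.5,234.5,53),s),1))
E
```

```text
2 [(140, 139), (147, 32), (154, 55), (158, 32)]
140 [np.float64(44.4), np.float64(47.4), np.float64(47.7), np.float64(49.6)]
147 [np.float64(37.3), np.float64(41.0), np.float64(41.4), np.float64(43.8)]
154 [np.float64(30.0), np.float64(34.6), np.float64(35.0), np.float64(37.9)]
158 [np.float64(25.8), np.float64(30.8), np.float64(31.3), np.float64(34.5)]
near end [-36.2  -2.3  82. ]
3 [(148, 90), (156, 61), (172, 22), (181, 87), (192, 37), (208, 61)]
148 [np.float64(48.7), np.float64(52.6), np.float64(53.0), np.float64(55.5)]
156 [np.float64(43.4), np.float64(48.1), np.float64(48.6), np.float64(51.6)]
172 [np.float64(32.3), np.float64(38.9), np.float64(39.6), np.float64(43.8)]
181 [np.float64(25.9), np.float64(33.6), np.float64(34.3), np.float64(39.2)]
192 [np.float64(17.9), np.float64(26.9), np.float64(27.8), np.float64(33.5)]
208 [np.float64(5.9), np.float64(16.9), np.float64(18.0), np.float64(25.0)]
near end [-39.7   0.4 -13.9]
```

In the tool's units: -254 mm / 600 = -0.4233, -245 mm / 600 = -0.4083.

```bash
python3 shift.py '[{"pos": [-0.0333, 0.0083, 0], "finger_gap": 10}, {"pos": [-0.1, 0.0267, 0], "finger_gap": 10}, {"pos": [-0.175, 0.0467, 0], "finger_gap": 10}, {"pos": [-0.25, 0.0667, 0], "finger_gap": 10}, {"pos": [-0.3167, 0.085, 0], "finger_gap": 10}, {"pos": [-0.375, 0.1, 0], "finger_gap": 10}, {"pos": [-0.4083, 0.11, 0], "finger_gap": 10}, {"pos": [-0.4233, 0.1133, 0], "finger_gap": 10}, {"pos": [-0.4233, 0.1133, 0], "finger_gap": 10}, {"pos": [-0.4233, 0.1133, 0], "finger_gap": 10}, {"pos": [-0.4233, 0.1133, 0], "finger_gap": 10}]'; python3 -c "
from h import *
s=robot.get_state();print(s['joint_pos'],s['moment'],totool([500.6,-105.2,158.5],s))"
```

```text
time_s: 5.9
eef_pos: [500.3, -104.0, 196.1]
eef_rot: [-2.35, -2.084, -0.0]
contact_force: [0.3, -0.4, -1.2]
grip_width: 12.4
grip_force: 59.6
[-4.61423889e-01 -1.72336953e-01 -2.37220355e-01  1.50629268e+00
  1.58724569e-04  1.22901034e+00] [ 0.01113895 -0.00301786 -0.00489477] [-1.18147116  0.41708771 37.61723613]
```

In the tool's units: 39 mm / 600 = 0.065, -1.2 mm / 600 = -0.002.

```bash
python3 shift.py '[{"pos": [-0.002, 0.0007, 0.0167], "finger_gap": 10}, {"pos": [-0.002, 0.0007, 0.0367], "finger_gap": 10}, {"pos": [-0.002, 0.0007, 0.05], "finger_gap": 10}, {"pos": [-0.002, 0.0007, 0.0567], "finger_gap": 10}, {"pos": [-0.002, 0.0007, 0.06], "finger_gap": 10}, {"pos": [-0.002, 0.0007, 0.0617], "finger_gap": 10}, {"pos": [-0.002, 0.0007, 0.0633], "finger_gap": 10}, {"pos": [-0.002, 0.0007, 0.065], "finger_gap": 10}]'; python3 shift.py '[{"pos": [0, 0, 0.0017], "finger_gap": 10}, {"pos": [0, 0, 0.0025], "finger_gap": 10}, {"pos": [0, 0, 0.0033], "finger_gap": 10}, {"pos": [0, 0, 0.0033], "finger_gap": 10}]'
```

```text
time_s: 6.7
eef_pos: [500.9, -106.3, 158.8]
eef_rot: [2.351, 2.083, 0.001]
contact_force: [-4.5, 5.3, 14.1]
grip_width: 12.2
grip_force: 61.8
time_s: 7.1
eef_pos: [501.2, -106.4, 158.6]
eef_rot: [2.35, 2.082, 0.002]
contact_force: [-7.4, 5.8, 21.3]
grip_width: 12.4
grip_force: 62.9
```

In the tool's units: -2 mm / 600 = -0.0033, 1.1 mm / 600 = 0.0018.

```bash
python3 shift.py '[{"pos": [0, 0, -0.0033], "finger_gap": 10}, {"pos": [0.0018, -0.0013, -0.0033], "finger_gap": 10}, {"pos": [0.0018, -0.0013, -0.0033], "finger_gap": 10}, {"pos": [0.0018, -0.0013, -0.0017], "finger_gap": 10}, {"pos": [0.0018, -0.0013, -0.0017], "finger_gap": 10}]'; python3 shift.py '[{"turn_vec": [0, 0, -0.0716], "finger_gap": 10}, {"turn_vec": [0, 0, -0.1432], "finger_gap": 10}, {"turn_vec": [0, 0, -0.1432], "finger_gap": 10}]'; python3 -c "
from h import *
s=robot.get_state();print(s['joint_pos'],s['moment'],s['eef_pos'])"
```

```text
time_s: 7.6
eef_pos: [501.1, -106.0, 158.8]
eef_rot: [2.349, 2.08, 0.001]
contact_force: [-2.9, 1.2, 13.0]
grip_width: 12.7
grip_force: 61.8
time_s: 7.9
eef_pos: [500.6, -105.5, 157.1]
eef_rot: [2.009, 2.413, 0.0]
contact_force: [1.0, 1.3, -1.7]
grip_width: 12.8
grip_force: 59.7
[-4.63803202e-01 -1.71228649e-01 -3.06933539e-01  1.43327765e+00
 -1.27505134e-04  9.24603183e-01] [ 0.54259082 -0.26703892  0.08698702] [ 500.61556638 -105.53991661  157.07717501]
```

In the tool's units: 3 mm / 600 = 0.005, 2.5 mm / 600 = 0.0042.

```bash
python3 shift.py '[{"pos": [0, 0, 0.0017], "finger_gap": 10}, {"pos": [0, 0, 0.0033], "finger_gap": 10}, {"pos": [0, 0, 0.0042], "finger_gap": 10}, {"pos": [0, 0, 0.005], "finger_gap": 10}, {"pos": [0, 0, 0.005], "finger_gap": 10}]'; python3 -c "
from h import *
s=robot.get_state();print(s['moment'],s['eef_pos'])"
```

```text
time_s: 8.4
eef_pos: [500.5, -105.2, 155.1]
eef_rot: [2.016, 2.407, 0.001]
contact_force: [-4.9, 5.6, 14.9]
grip_width: 12.6
grip_force: 61.9
[1.12220954 0.96061084 0.13059882] [ 500.49198331 -105.17637393  155.05774536]
```

In the tool's units: -2 mm / 600 = -0.0033, -1.1 mm / 600 = -0.0018.

```bash
python3 shift.py '[{"pos": [0, 0, -0.0033], "finger_gap": 16.5}, {"pos": [-0.0018, 0, -0.0033], "finger_gap": 16.5}, {"pos": [-0.0018, 0, -0.0033], "finger_gap": 16.5}]'; python3 shift.py '[{"turn_vec": [0, 0, -0.0573], "finger_gap": 16.5}, {"turn_vec": [0, 0, -0.1146], "finger_gap": 16.5}, {"turn_vec": [0, 0, -0.1719], "finger_gap": 16.5}, {"turn_vec": [0, 0, -0.2292], "finger_gap": 16.5}, {"turn_vec": [0, 0, -0.2292], "finger_gap": 16.5}]'; python3 -c "
from h import *
s=robot.get_state();print(s['moment'],s['eef_pos'])
b=robot.read_camera('side')[:,:,::-1]; cv2.imwrite('pics/s4.png',b)"
```

```text
time_s: 8.7
eef_pos: [500.2, -106.7, 154.9]
eef_rot: [-2.016, -2.41, 0.001]
contact_force: [-0.6, 0.4, 0.6]
grip_width: 16.5
grip_force: 0.0
time_s: 9.2
eef_pos: [500.1, -106.5, 154.9]
eef_rot: [-1.382, -2.821, 0.0]
contact_force: [-0.3, -0.7, -0.3]
grip_width: 16.5
grip_force: 0.0
[ 0.05471403 -0.00334919  0.02728311] [ 500.10766919 -106.47064033  154.87820043]
```

In the tool's units: -0.2 rad / 2.0944 = -0.0955.

```bash
m(){ python3 -c "
from h import *
s=robot.get_state();print(np.round(s['moment'],2),s['joint_pos'][5])"; }
python3 shift.py '[{"turn_vec": [0, 0, -0.0477], "finger_gap": 16.5}, {"turn_vec": [0, 0, -0.0955], "finger_gap": 16.5}]'|grep -v time; m; python3 shift.py '[{"turn_vec": [0, 0, -0.0477], "finger_gap": 16.5}, {"turn_vec": [0, 0, -0.0955], "finger_gap": 16.5}]'|grep force; m; python3 shift.py '[{"turn_vec": [0, 0, -0.0477], "finger_gap": 16.5}, {"turn_vec": [0, 0, -0.0955], "finger_gap": 16.5}]'|grep force; m
```

```text
eef_pos: [500.2, -106.4, 155.0]
eef_rot: [-1.095, -2.944, 0.0]
contact_force: [0.1, 0.9, -1.0]
grip_width: 16.3
grip_force: 0.8
[-0.02 -0.04 -0.07] 0.24662811500451653
contact_force: [-0.2, -0.4, -0.0]
grip_force: 0.7
[-0.02  0.02  0.01] 0.0464499163845933
contact_force: [-0.1, -0.2, -0.6]
grip_force: 0.6
[-0.05 -0.02 -0.02] -0.1535620820658868
```

```bash
python3 - <<'E'
from h import *
b=robot.read_camera('side')[:,:,::-1]; cv2.imwrite('pics/s5.png',b)
a=cv2.imread('pics/s4.png')
cv2.imwrite('pics/c5.png',np.hstack([cv2.resize(i[150:310,170:290],None,fx=3,fy=3,interpolation=cv2.INTER_CUBIC) for i in (a,b)]))
E
```

```text
(no output)
```

View pics/c5.png

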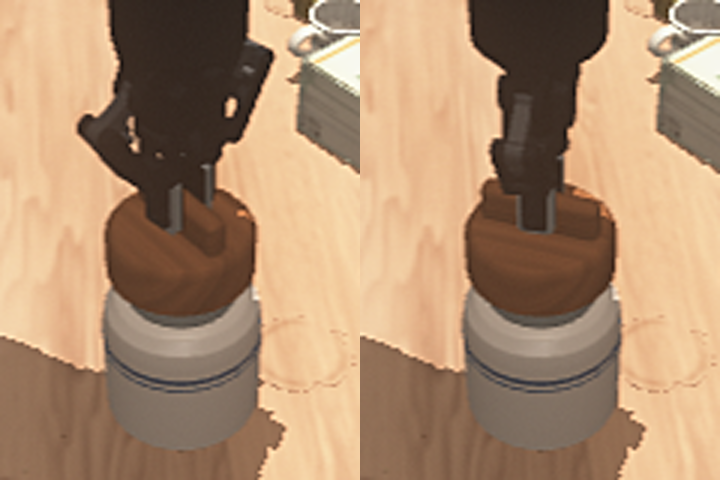

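The lid turns with the tool and is still at ramp height, with its lower edge at crop row 315 in both pictures. Carrying on anticlockwise.

In the tool's units: -0.2 rad / 2.0944 = -0.0955.

```bash
m(){ python3 -c "
from h import *
s=robot.get_state();print(np.round(s['moment'],2),s['joint_pos'][5])
b=robot.read_camera('side'); h=cv2.cvtColor(b,cv2.COLOR_RGB2HSV)[215:275,210:250]
k=((h[...,1]>110)&(h[...,0]<16)); print('lid bottom row',215+k.sum(0).mean())"; }
m; for i in 1; do python3 shift.py '[{"turn_vec": [0, 0, -0.0477], "finger_gap": 16.5}, {"turn_vec": [0, 0, -0.0955], "finger_gap": 16.5}]'|grep force; m; done; python3 shift.py '[{"turn_vec": [0, 0, -0.0477], "finger_gap": 16.5}, {"turn_vec": [0, 0, -0.0955], "finger_gap": 16.5}]'|grep force; m; python3 shift.py '[{"turn_vec": [0, 0, -0.0477], "finger_gap": 16.5}, {"turn_vec": [0, 0, -0.0955], "finger_gap": 16.5}]'|grep force; m
```

```text
[ 0.04 -0.1   0.03] -0.15961087423708037
lid bottom row 249.675
contact_force: [0.5, -0.3, 0.2]
grip_force: 0.9
[-0.04 -0.01  0.  ] -0.351643543261859
lid bottom row 249.525
contact_force: [-0.6, -0.7, -0.7]
grip_force: 0.7
[-0.02 -0.03 -0.03] -0.5507481946753695
lid bottom row 249.775
contact_force: [0.7, -0.5, 0.2]
grip_force: 0.3
[-0.1  -0.11 -0.03] -0.7500033122915029
lid bottom row 252.7
```

In the tool's units: -0.08 rad / 2.0944 = -0.0382.

```bash
m(){ python3 -c "
from h import *
s=robot.get_state();print(np.round(s['moment'],2),s['joint_pos'][5],s['eef_pos'],s['time_s'])
b=robot.read_camera('side'); cv2.imwrite('pics/s6.png',b[:,:,::-1]); h=cv2.cvtColor(b,cv2.COLOR_RGB2HSV)[215:275,210:250]
k=((h[...,1]>110)&(h[...,0]<16)); print('lid bottom row',215+k.sum(0).mean())"; }
m; python3 shift.py '[{"turn_vec": [0, 0, -0.0382], "finger_gap": 16.5}, {"turn_vec": [0, 0, -0.0382], "finger_gap": 16.5}]'|grep force; m; python3 shift.py '[{"turn_vec": [0, 0, -0.0382], "finger_gap": 16.5}, {"turn_vec": [0, 0, -0.0382], "finger_gap": 16.5}]'|grep force; m
```

```text
[ 0.01 -0.07 -0.02] -0.7563578066046723 [ 500.24864163 -106.36076948  155.22314156] 10.7
lid bottom row 252.65
contact_force: [-0.5, -0.6, -0.2]
grip_force: 0.1
[-0.   -0.   -0.04] -0.8285020621703485 [ 500.23030588 -106.40634203  155.24710197] 10.95
lid bottom row 252.575
contact_force: [-0.6, 0.9, 1.4]
grip_force: 2.2
[ 0.28  0.08 -0.06] -0.9100363774593494 [ 500.17545247 -106.13644795  155.30482482] 11.2
lid bottom row 252.325
```

```bash
python3 - <<'E'
from h import *
for n in (5,6):
    h=cv2.cvtColor(cv2.imread(f'pics/s{n}.png'),cv2.COLOR_BGR2HSV)
    k=((h[...,1]>110)&(h[...,0]<16))
    print(n,[int(np.where(k[230:275,c])[0].max()+230) for c in range(206,258,4)],[int(np.where(k[190:240,c])[0].min()+190) for c in range(206,258,4)])
c=robot.camera_info('side')
for z in (117,107,103): print(z,proj(c,[500.5-5,-106.3-46,z]),proj(c,[500.5-46,-106,z]))
E
```

```text
5 [244, 248, 251, 252, 254, 254, 254, 254, 253, 252, 250, 247, 243] [221, 212, 202, 191, 226, 210, 203, 204, 200, 212, 214, 216, 221]
6 [245, 251, 254, 256, 257, 258, 258, 258, 257, 256, 254, 251, 245] [226, 222, 192, 216, 191, 207, 210, 193, 225, 208, 202, 207, 201]
117 [228.90267591 256.39737038] [204.23490718 240.28449794]
107 [228.95932836 260.49479111] [204.46306449 244.33321885]
103 [228.98175735 262.11698082] [204.55343001 245.93678248]
```

The lid's lower edge fell about 4 px (roughly 10 mm) evenly, so it has dropped into the gaps. Next I follow it down and clamp.

In the tool's units: 10 mm / 600 = 0.0167, 8 mm / 600 = 0.0133, 0.08 rad / 2.0944 = 0.0382.

```bash
m(){ python3 -c "
from h import *
s=robot.get_state();print(np.round(s['moment'],2),s['joint_pos'][5])"; }
python3 shift.py '[{"turn_vec": [0, 0, 0.0191], "pos": [0, 0, 0.0067], "finger_gap": 17}, {"turn_vec": [0, 0, 0.0382], "pos": [0, 0, 0.0133], "finger_gap": 17}, {"turn_vec": [0, 0, 0.0382], "pos": [0, 0, 0.0167], "finger_gap": 17}, {"turn_vec": [0, 0, 0.0382], "pos": [0, 0, 0.0167], "finger_gap": 17}, {"turn_vec": [0, 0, 0.0382], "pos": [0, 0, 0.0167], "finger_gap": 10}, {"turn_vec": [0, 0, 0.0382], "pos": [0, 0, 0.0167], "finger_gap": 10}, {"turn_vec": [0, 0, 0.0382], "pos": [0, 0, 0.0167], "finger_gap": 10}, {"turn_vec": [0, 0, 0.0382], "pos": [0, 0, 0.0167], "finger_gap": 10}]' 60; m
python3 shift.py '[{"turn_vec": [0, 0, 0.0477], "pos": [0, 0, 0.0003], "finger_gap": 10}, {"turn_vec": [0, 0, 0.0955], "pos": [0, 0, 0.0007], "finger_gap": 10}, {"turn_vec": [0, 0, 0.1432], "pos": [0, 0, 0.0012], "finger_gap": 10}, {"turn_vec": [0, 0, 0.191], "pos": [0, 0, 0.0017], "finger_gap": 10}, {"turn_vec": [0, 0, 0.191], "pos": [0, 0, 0.0017], "finger_gap": 10}]'; m
```

```text
time_s: 12.05
eef_pos: [499.9, -106.1, 145.2]
eef_rot: [0.575, -3.088, -0.001]
contact_force: [-4.3, 3.5, 1.1]
grip_width: 12.7
grip_force: 57.9
[ 0.78  0.92 -0.51] -0.8335106453571954
time_s: 12.55
eef_pos: [500.9, -106.7, 144.8]
eef_rot: [0.052, 3.14, -0.002]
contact_force: [0.1, -0.2, 1.4]
grip_width: 12.5
grip_force: 59.7
[ 0.08 -0.01  0.03] -0.43264780122710483
```

In the tool's units: 0.8 mm / 600 = 0.0013, 0.5 mm / 600 = 0.0008, 0.3 rad / 2.0944 = 0.1432.

```bash
m(){ python3 -c "
from h import *
s=robot.get_state();print(np.round(s['moment'],2),np.round(s['contact_force'],1),s['joint_pos'][5],s['eef_pos'][2])"; }
python3 shift.py '[{"turn_vec": [0, 0, 0.0477], "pos": [0, 0, 0.0005], "finger_gap": 10}, {"turn_vec": [0, 0, 0.0955], "pos": [0, 0, 0.0008], "finger_gap": 10}, {"turn_vec": [0, 0, 0.1432], "pos": [0, 0, 0.0013], "finger_gap": 10}, {"turn_vec": [0, 0, 0.1432], "pos": [0, 0, 0.0013], "finger_gap": 10}]'|grep width; m
python3 shift.py '[{"turn_vec": [0, 0, 0.0477], "pos": [0, 0, 0.0005], "finger_gap": 10}, {"turn_vec": [0, 0, 0.0955], "pos": [0, 0, 0.0008], "finger_gap": 10}, {"turn_vec": [0, 0, 0.1432], "pos": [0, 0, 0.0013], "finger_gap": 10}, {"turn_vec": [0, 0, 0.1432], "pos": [0, 0, 0.0013], "finger_gap": 10}]'|grep width; m
python3 shift.py '[{"turn_vec": [0, 0, 0.0477], "pos": [0, 0, 0.0005], "finger_gap": 10}, {"turn_vec": [0, 0, 0.0955], "pos": [0, 0, 0.001], "finger_gap": 10}, {"turn_vec": [0, 0, 0.0955], "pos": [0, 0, 0.001], "finger_gap": 10}]'|grep width; m
```

```text
grip_width: 12.4
[-0.1  -0.13 -0.04] [ 0.4 -0.   2.7] -0.1352367434211564 144.03224705436728
grip_width: 12.9
[ 0.    0.04 -0.04] [-0.4  0.6  4.1] 0.16315754933559531 143.0917118397271
grip_width: 12.7
[-0.16 -0.02 -0.03] [0.7 0.7 3.5] 0.36216566330690303 142.55087995087734
```

Units first: shifts go in shares of 600 mm and turns go in shares of 120 degrees. So 0.5 mm / 600 = 0.0008, 0.2 mm / 600 = 0.0003, 0.15 rad / 2.0944 = 0.0716.

```bash
m(){ python3 -c "
from h import *
s=robot.get_state();print(np.round(s['moment'],2),np.round(s['contact_force'],1),s['joint_pos'][5],s['eef_pos'][2])"; }
python3 shift.py '[{"turn_vec": [0, 0, 0.0382], "pos": [0, 0, 0.0003], "finger_gap": 10}, {"turn_vec": [0, 0, 0.0716], "pos": [0, 0, 0.0008], "finger_gap": 10}, {"turn_vec": [0, 0, 0.0716], "pos": [0, 0, 0.0008], "finger_gap": 10}]'|grep width; m
python3 shift.py '[{"turn_vec": [0, 0, 0.0382], "pos": [0, 0, 0.0003], "finger_gap": 10}, {"turn_vec": [0, 0, 0.0477], "pos": [0, 0, 0.0005], "finger_gap": 10}, {"turn_vec": [0, 0, 0.0477], "pos": [0, 0, 0.0005], "finger_gap": 10}]'|grep width; m
python3 shift.py '[{"turn_vec": [0, 0, 0.0239], "pos": [0, 0, 0.0002], "finger_gap": 10}, {"turn_vec": [0, 0, 0.0477], "pos": [0, 0, 0.0003], "finger_gap": 10}, {"turn_vec": [0, 0, 0.0477], "pos": [0, 0, 0.0003], "finger_gap": 10}]'|grep width; m
```

```text
grip_width: 12.5
[-0.06 -0.05 -0.05] [-0.2  0.8  4.4] 0.511152551945322 141.95252003808886
grip_width: 12.6
[-0.01 -0.1  -0.02] [-0.4  0.3  5.9] 0.6117952666336561 141.52163465068253
grip_width: 12.6
[-0.14 -0.04 -0.05] [0.1 0.5 4.2] 0.7134277047753792 141.21053758692054
```

In the tool's units: 0.2 mm / 600 = 0.0003, 0.1 mm / 600 = 0.0002, 0.05 rad / 2.0944 = 0.0239.

```bash
m(){ python3 -c "
from h import *
s=robot.get_state();print(np.round(s['moment'],2),np.round(s['contact_force'],1),s['joint_pos'][5],s['eef_pos'][2])"; }
python3 shift.py '[{"turn_vec": [0, 0, 0.0239], "pos": [0, 0, 0.0002], "finger_gap": 10}, {"turn_vec": [0, 0, 0.0382], "pos": [0, 0, 0.0003], "finger_gap": 10}, {"turn_vec": [0, 0, 0.0382], "pos": [0, 0, 0.0003], "finger_gap": 10}]'|grep width; m
python3 shift.py '[{"turn_vec": [0, 0, 0.0239], "finger_gap": 10}, {"turn_vec": [0, 0, 0.0239], "finger_gap": 10}]'|grep width; m
```

```text
grip_width: 12.7
[-0.03 -0.05 -0.01] [0.9 0.4 5.5] 0.7933249643429364 141.05285559974618
grip_width: 12.5
[ 0.03 -0.09 -0.02] [0.  0.4 5.6] 0.8438156970011467 141.04869310024887
```

In the tool's units: -1 mm / 600 = -0.0017, -0.5 mm / 600 = -0.0008.

```bash
m(){ python3 -c "
from h import *
s=robot.get_state();print(np.round(s['moment'],2),np.round(s['contact_force'],1),s['joint_pos'][5],s['eef_pos'][2])"; }
python3 shift.py '[{"pos": [0, 0, -0.0008], "finger_gap": 10}, {"pos": [0, 0, -0.0017], "finger_gap": 10}, {"pos": [0, 0, -0.0017], "finger_gap": 10}]'|grep width; m
```

```text
grip_width: 12.4
[-0.33 -1.08  0.02] [ 4.7 -1.  -5.6] 0.8447247334560434 141.07469398813654
```

Raising the command 1 mm moved nothing (force to −5.6 N), so the thread holds the lid. Next I unload that pull and tighten until it binds.

In the tool's units: 0.7 mm / 600 = 0.0012, 0.5 mm / 600 = 0.0008, 0.08 rad / 2.0944 = 0.0382.

```bash
m(){ python3 -c "
from h import *
s=robot.get_state();print(np.round(s['moment'],2),np.round(s['contact_force'],1),s['joint_pos'][5],s['eef_pos'][2],s['time_s'])"; }
python3 shift.py '[{"turn_vec": [0, 0, 0.0191], "pos": [0, 0, 0.0008], "finger_gap": 10}, {"turn_vec": [0, 0, 0.0382], "pos": [0, 0, 0.0012], "finger_gap": 10}, {"turn_vec": [0, 0, 0.0382], "pos": [0, 0, 0.0012], "finger_gap": 10}]'|grep width; m
python3 shift.py '[{"turn_vec": [0, 0, 0.0191], "finger_gap": 10}, {"turn_vec": [0, 0, 0.0382], "pos": [0, 0, 0.0002], "finger_gap": 10}, {"turn_vec": [0, 0, 0.0382], "pos": [0, 0, 0.0002], "finger_gap": 10}]'|grep width; m
python3 shift.py '[{"turn_vec": [0, 0, 0.0191], "finger_gap": 10}, {"turn_vec": [0, 0, 0.0382], "pos": [0, 0, 0.0002], "finger_gap": 10}, {"turn_vec": [0, 0, 0.0382], "pos": [0, 0, 0.0002], "finger_gap": 10}]'|grep width; m
```

```text
grip_width: 12.9
[ 0.16 -0.15  0.23] [0.7 1.3 1.3] 0.9252867101114334 141.04177554487882 15.65
grip_width: 12.6
[ 0.87 -0.17  1.65] [1.5 3.8 2.1] 1.0034873449319202 141.08308878495143 15.95
grip_width: 12.6
[1.12 0.14 2.48] [0.  5.8 5. ] 1.082727715518199 141.1533079878159 16.25
```

Torque rises sharply (2.5 N m), so the lid is home and bound. Letting go and backing off.

In the tool's units: -130 mm / 600 = -0.2167, -110 mm / 600 = -0.1833, -0.05 rad / 2.0944 = -0.0239.

```bash
python3 shift.py '[{"turn_vec": [0, 0, -0.0239], "finger_gap": 10}, {"turn_vec": [0, 0, -0.0239], "finger_gap": 50}, {"turn_vec": [0, 0, -0.0239], "finger_gap": 50}, {"turn_vec": [0, 0, -0.0239], "finger_gap": 50}, {"turn_vec": [0, 0, -0.0239], "finger_gap": 50}, {"turn_vec": [0, 0, -0.0239], "pos": [0, 0, -0.05], "finger_gap": 60}, {"turn_vec": [0, 0, -0.0239], "pos": [0, 0, -0.1167], "finger_gap": 60}, {"turn_vec": [0, 0, -0.0239], "pos": [0, 0, -0.1833], "finger_gap": 85}, {"turn_vec": [0, 0, -0.0239], "pos": [0, 0, -0.2167], "finger_gap": 85}, {"turn_vec": [0, 0, -0.0239], "pos": [0, 0, -0.2167], "finger_gap": 85}, {"turn_vec": [0, 0, -0.0239], "pos": [0, 0, -0.2167], "finger_gap": 85}]'
python3 - <<'E'
from h import *
b=robot.read_camera('side')[:,:,::-1]; a=robot.read_camera('scene')[:,:,::-1]
cv2.imwrite('pics/s7.png',b)
h=cv2.cvtColor(b,cv2.COLOR_BGR2HSV); k=((h[...,1]>110)&(h[...,0]<16))
print([int(np.where(k[230:275,c])[0].max()+230) for c in range(206,258,4)])
cv2.imwrite('pics/c7.png',np.hstack([cv2.resize(b[150:310,170:290],None,fx=3,fy=3,interpolation=cv2.INTER_CUBIC),cv2.resize(a[120:280,140:400],(390,480),interpolation=cv2.INTER_CUBIC)]))
E
```

```text
time_s: 17.35
eef_pos: [500.4, -106.6, 270.8]
eef_rot: [2.144, 2.296, -0.0]
contact_force: [0.9, -0.3, -0.7]
grip_width: 85.1
grip_force: 0.0
[246, 253, 256, 258, 259, 260, 260, 259, 259, 258, 256, 252, 245]
```

View pics/c7.png

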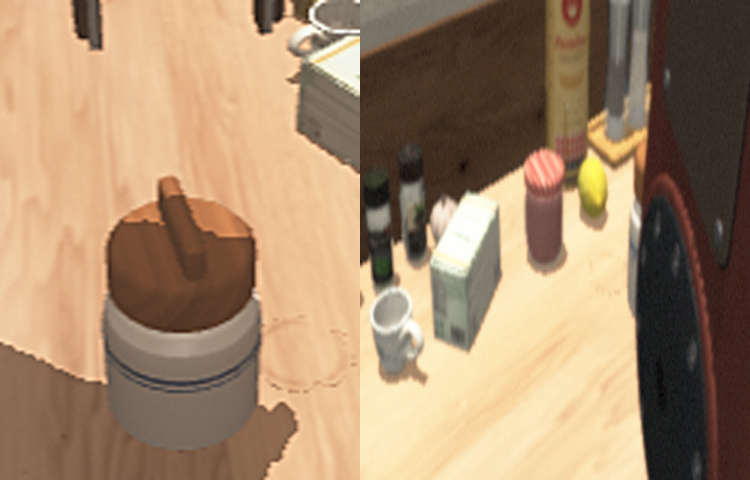

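The lid sits level and about 6 px (14 mm) below ramp height, which matches 103 mm, home. The bystanders are untouched and the gripper is clear.

```bash
python3 -c "
from rig import robot
print(robot.finish_job())"
```

```text
the job is handed in; nothing more can be done
None
```

The canister is closed: the lid was turned backwards until it dropped into the thread, then screwed clockwise until it bound, fully down. I let go, the bystanders were not touched, and the job was handed in at about 17.5 s with no verdict shown.

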